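# Refit the child-safe hob knob and hold the gas tap in

### The job

The gas knob was taken off the little hob to keep it from the toddler. Pick it up from the worktop, turn it so that its bore matches the bare D-shaped spindle on the hob, push it fully home on the spindle, then press knob and spindle down together nearly to the end of the sprung travel, as one does to keep the gas valve open. Finish while still holding the knob pressed down; leave the toddler plate, steel bowl and straw cup where they are.

Things in the scene. Friction and masses are not known exactly. Their poses are not given: they have to be found in the camera images.
- knob: Loose grey plastic cooker knob, 35 to 70 g, 36 mm high, upright on the worktop. Origin: centre of underside, z up. Round body 40 mm across, 0 to 16 mm high; on it a bar grip 14 mm wide (y), 16 to 36 mm high, from x = -18 mm to a pointed nose at x = +26 mm. Grip the bar's long flat sides. Bore in the underside: see knob_bore. It goes home only with the nose over the tap's index rib.
- knob_bore (a point): Centre of the blind end of the bore in the knob's underside, 13 mm above the underside. The bore is 13.8 mm across with one flat 3.4 mm from the axis on the nose (+x) side: about 0.9 mm clearance all round on the spindle and 9 degrees of turn either way. With the knob fully home this point lies on spindle_tip.
- knob_nose (a point): Point of the nose of the knob's bar, at x = 26 mm, z = 26 mm in the knob's frame.
- tap: Bare gas control fixed on the hob's top at the robot's side, in the left or right of two places 140 mm apart; the other has the igniter, knob on. Dark bezel disc 50 mm across, 6 mm thick, with a raised index rib (12 x 4 x 4 mm) just outside it at +x. Origin: bezel's underside centre, 50 mm above the worktop, z up; x points to the rib, the side of the spindle's flat.
- spindle_tip (a point): Centre of the top of the bare upright metal spindle on the tap's axis; unpressed it is 20 mm above the bezel's top, 26 mm above the tap's origin, 76 mm above the worktop. A D-shaft 12 mm in diameter with a flat 2.5 mm from the axis facing the tap's x; the top 3 mm is chamfered by 1.5 mm. It does not turn.
- spindle (a joint): How far the sprung spindle is pressed down, m: 0 free, 0.006 at the stop. It takes 4 N to start and 10 N at the stop (1 N per mm) and springs back when let go. With the knob home and the spindle at the stop the knob's underside is 1 mm above the bezel.
- hob: Fixed small steel tabletop gas hob 260 (x) x 280 (y) mm, flat top 50 mm above the worktop. Origin: centre of its underside; the two controls are at x = -90 mm, y = +70 and -70 mm in its frame, their ribs towards its +x; the burner and a four-armed pan support (up to 90 mm above the worktop, 92 mm in radius) are round x = +45 mm.
- igniter: Fixed igniter control with a knob like the loose one already on; bezel as the tap's, origin at its underside centre 50 mm above the worktop; 49 mm high.
- plate: Coral toddler plate, 180 mm across, 18 mm high, loose; origin at underside centre. Leave in place.
- bowl: Steel bowl, 140 mm across, 60 mm high, loose; origin at underside centre. Leave in place.
- cup: Clear straw cup with grey flip lid, 74 mm across, about 140 mm high, loose; origin at underside centre. Leave in place.
Mind the look-alikes: they are no part of the job. What is shaped like the knob but purple or red is not meant.

How it is judged:
By the outcome, as a careful person would: the job done as asked, in the order asked, and still so for the second after the job is handed in, while the arm keeps its last pose, push and grip.
It also fails if it takes over 45 s, if anything falls off the work surface, if the arm or the gripper's body presses on something with over 40 N, if the wrist force passes 120 N, or if a joint passes its speed limit or range.

### The arm

A 7-joint arm with a two-finger parallel gripper is mounted at the origin on the work surface. World frame = base frame: x ahead of the robot, y to its left, z up, the work surface at z = 0. Lengths are in m, angles in rad, forces in N, time in s.
With the tool pointing down it reaches from about 0.4 to 0.85 m from the base axis. Payload 10.4 kg.
Tool frame: the origin (TCP) lies midway between the tips of the shut fingers; the grasp point (between the pads) lies 19 mm behind it; z points along the fingers, y is the line along which they close (so a half turn about z gives the same grasp; the last joint's range is limited). The gripper opens to 85 mm and grips with 20 to 120 N. Pads are 22 mm wide; open, the fingers measure 114 mm over their backs; the gripper's body (76 mm by 85 mm) begins 54 mm behind the grasp point. The pads swing forward as they close: fully open they stand 13 mm farther back than shut.
Start: joints at [1.321, 0.332, -0.065, 1.46, 0.022, 1.35, -0.088], TCP at [0.141, -0.609, 0.231] pointing down, gripper open.
Joint ranges: [-2.6, 2.6], [-0.5, 2.12], [-1.47, 1.34], [0.16, 2.42], [-1.27, 4.41], [0.06, 2.06], [-2.6, 2.6]. Speed limits (rad/s): [2.22, 2.22, 2.79, 2.79, 3.14, 3.14, 3.14].

### API

Orientations are given as a 3x3 rotation matrix whose columns are the frame's x, y, z axes.
In Python, from workcell import * gives the robot as it stands.
- The arm moves only by the tool jog_arm, never from a script. Its arguments are lists of equal length, an entry for each row: "linear": the shift along the tool's x, y, z in m, a list of three; "dr": the turn, a rotation vector about the tool's x, y, z in rad, a list of three; "jaw": the opening, from 0 (shut) to 1 (fully open). In form: {"linear": [[tx, ty, tz], ...], "dr": [[ax, ay, az], ...], "jaw": [jaw, ...]}. A call has 1 to 10 rows; each row shifts and turns the commanded pose from where the row before left it, along the tool's axes as they then stand; what a row does not reach is not made up. A row lasts 1/10 s, in which the tool goes at most 50 mm and 8.59 degrees, less where a joint would pass 70% of its speed; a pose out of reach is approached as far as the arm can. A call is refused whole if a number of a shift passes 0.05 or a number of a turn 0.15, either way. A call with a gripper value outside its range is refused whole. The fingers move at their own pace and stop on an object; "newtons" is the grip in N (left out, the last holds). Time passes only in rows, so rows that do not move let the fingers close. It gives the time, the measured TCP pose, the force, the opening and the grip force at its end, in the units of the state.
- get_obs(): the state, without advancing time (a new reading comes with each control period).
- read_camera(name): name is "side" or "top"; returns a dict with "pixels" (400x640x3 uint8, red, green, blue), "fx", "fy", "cx", "cy" (pixels), "R" (3x3) and "t" (3): a world point X has camera coordinates R X + t. Camera axes: x right, y down, z forward; pixel columns grow to the right and rows downward; lengths in m; the calibration is good to about 2 mm. A picture is of the moment at which its call begins. There is no depth.
- finish_job(): hands the job in; it is judged then, once.
The state is a dict: "time": time; "qpos": joint angles; "qvel": joint speeds; "joint_torque": joint torques, N m; "tool_pos": TCP position; "tool_rot": TCP orientation; "force": force on the tool from outside, world axes, zero at the start; "wrist_torque": the same for the moment, N m; "finger_gap": finger opening in m; "gripper_force": force on a finger pad.
Only numpy, scipy, OpenCV 4.12 (cv2) and the standard library are available. Lean on these libraries where they do the work, as an engineer would, in place of code of your own. Each camera call takes 0.05 s, during which the arm holds its last target. There are 200 camera calls.

## Working session

There is one attempt and no reset: what is moved stays moved. The work goes in short steps, Python scripts to look and compute and a tool call to move; the robot and the scene stay as the last step left them, time stands still between calls to the robot, and variables do not carry over. Pictures are saved under pics/ and viewed, at most 10 in all, crops included, and the job is handed in when it is done.

Besides the shell and the picture viewer there is one more tool, called after "Call:" as a command line: name --argument value ..., lists and objects as JSON in quotes. jog_arm: Moves the arm, as the interface text tells. Its arguments: {"type":"object","properties":{"linear":{"type":"array","items":{"type":"array","items":{"type":"number"}}},"dr":{"type":"array","items":{"type":"array","items":{"type":"number"}}},"jaw":{"type":"array","items":{"type":"number"}},"newtons":{"type":"number"}},"required":["linear","dr","jaw"]}

```bash
mkdir -p pics; ls; python3 - <<'E'
from workcell import *
import cv2,pickle,numpy as np
d={}
for n in("top","side"):
    c=read_camera(n);d[n]=c;cv2.imwrite(f"pics/{n}0.png",c["pixels"][:,:,::-1])
    print(n,c["fx"],c["fy"],c["cx"],c["cy"],np.round(c["R"],4).tolist(),np.round(c["t"],4))
pickle.dump(d,open("c0.pkl","wb"))
o=get_obs();print(o["tool_pos"],np.round(o["tool_rot"],3).tolist(),o["time"],o["force"])
E
```

```text
pics
top 509.78325519612537 509.78325519612537 314.3988798495014 203.98644869565962 [[-0.0036, -1.0, -0.0001], [-0.9802, 0.0036, -0.1982], [0.1982, -0.0006, -0.9802]] [-2.0000e-04  5.7360e-01  1.5217e+00]
side 432.6213362031622 432.6213362031622 320.98957263810564 196.98768913899818 [[-0.9693, -0.2454, -0.0129], [-0.1656, 0.691, -0.7037], [0.1816, -0.68, -0.7104]] [0.5799 0.144  1.0883]
[ 0.14050223 -0.60865971  0.23058026] [[0.974, 0.225, -0.0], [0.225, -0.974, 0.001], [-0.0, -0.001, -1.0]] 0.1 [-0.07037513  0.05963706 -0.59485295]
```

View pics/top0.png

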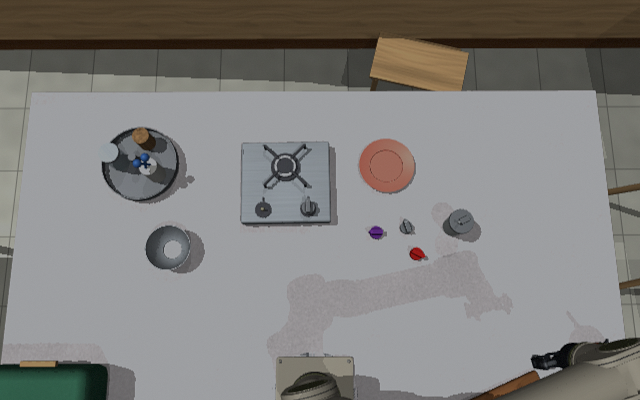

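View pics/side0.png

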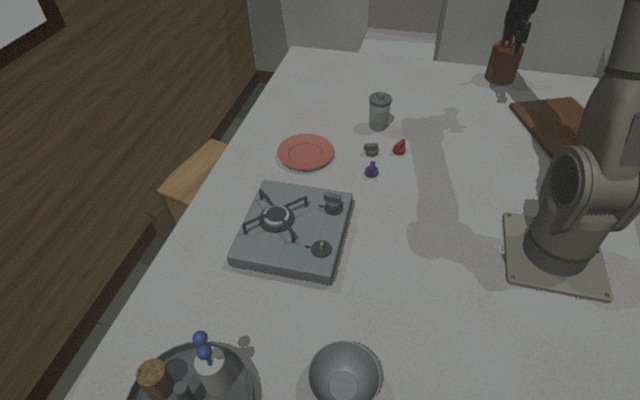

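Top view: grey knob at about (407,227), purple look-alike at (376,232), red at (417,254), cup at (460,222). The bare tap is at (263,209) and the igniter at (309,208). Next I'll zoom in.

```bash
python3 - <<'E'
import pickle,cv2,numpy as np
d=pickle.load(open("c0.pkl","rb"))
t=d["top"]["pixels"][:,:,::-1];s=d["side"]["pixels"][:,:,::-1]
z=lambda im,x,y,w,h:cv2.resize(im[y:y+h,x:x+w],(400,300),interpolation=cv2.INTER_CUBIC)
cv2.imwrite("pics/z0.png",np.vstack([np.hstack([z(t,387,212,40,30),z(t,243,194,40,30)]),np.hstack([z(s,350,135,40,30),z(s,300,232,40,30)])]))
E
```

```text
(no output)
```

View pics/z0.png

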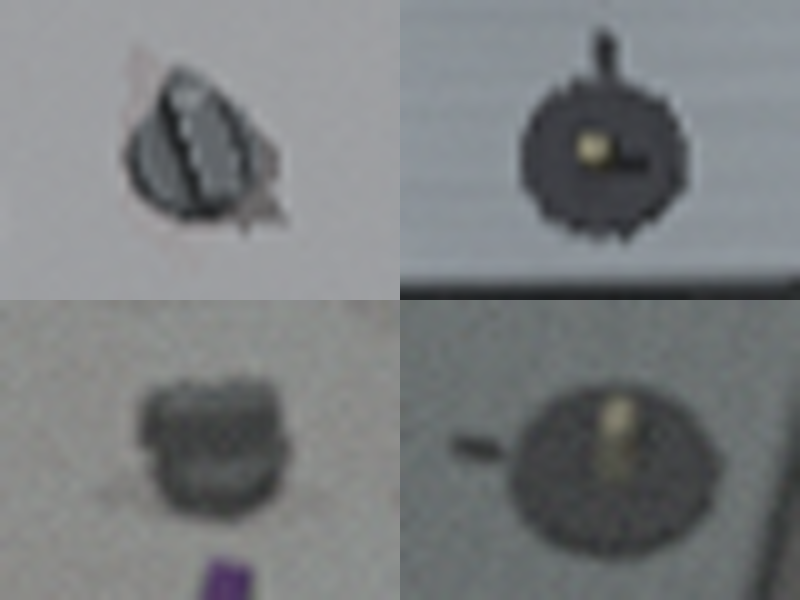

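```bash
cat > h.py <<'E'
import numpy as np,cv2,pickle
from scipy.optimize import minimize
S=8
def proj(c,P):
    q=np.atleast_2d(P)@np.array(c["R"]).T+np.array(c["t"])
    return np.c_[q[:,0]/q[:,2]*c["fx"]+c["cx"],q[:,1]/q[:,2]*c["fy"]+c["cy"]]
def ray(c,u,v,z):
    R=np.array(c["R"]);o=-R.T@c["t"];r=R.T@np.array([(u-c["cx"])/c["fx"],(v-c["cy"])/c["fy"],1]);return o+r*(z-o[2])/r[2]
A=np.linspace(0,2*np.pi,48,endpoint=False)
def cyl(r,z0,z1,x=0,y=0):return np.array([[x+r*np.cos(a),y+r*np.sin(a),z] for z in(z0,z1) for a in A])
bar=np.array([[x,y,z] for z in(.016,.036) for x,y in((-.018,-.007),(-.018,.007),(.019,.007),(.019,-.007),(.026,0))])
KNOB=[cyl(.02,0,.016),bar]
rib=np.array([[x,y,z] for z in(0,.004) for x in(.026,.038) for y in(-.002,.002)])
TAP=[cyl(.025,0,.006),rib]
def place(parts,x,y,yaw,z=0):
    c,s=np.cos(yaw),np.sin(yaw);R=np.array([[c,-s,0],[s,c,0],[0,0,1]])
    return [p@R.T+[x,y,z] for p in parts]
def render(c,parts,box):
    x0,y0,w,h=box;m=np.zeros((h*S,w*S),np.uint8)
    for p in parts:
        q=((proj(c,p)-[x0-.5,y0-.5])*S-.5)
        cv2.fillConvexPoly(m,cv2.convexHull(np.round(q*16).astype(np.int32)),255,cv2.LINE_8,4)
    return cv2.resize(m,(w,h),interpolation=cv2.INTER_AREA)/255.
def fit(cs,boxes,masks,parts,x0,z=0):
    f=lambda p:sum(((render(c,place(parts,p[0],p[1],p[2]/20,z),b)-m)**2).sum() for c,b,m in zip(cs,boxes,masks))
    sx=np.array([x0[0],x0[1],x0[2]*20])
    r=minimize(f,sx,method="Nelder-Mead",options=dict(initial_simplex=[sx,sx+[.006,0,0],sx+[0,.006,0],sx+[0,0,4]],maxiter=300))
    return r.x/[1,1,20],r.fun
E
python3 - <<'E'
from h import *
d=pickle.load(open("c0.pkl","rb"));T,Sd=d["top"],d["side"]
def mask(c,b):
    x,y,w,h=b;g=c["pixels"][y:y+h,x:x+w].astype(float).mean(2)
    bg=np.median(np.r_[g[0],g[-1],g[:,0],g[:,-1]]);dk=np.percentile(g,8)
    return np.clip((bg-g)/(bg-dk)*1.5-.3,0,1)
def run(nm,parts,bt,bs,uv,z,yaw):
    p0=ray(T,*uv,z+.01);p0[2]=yaw
    print(nm,p0)
    for k,(cs,bb) in {"top":([T],[bt]),"side":([Sd],[bs]),"both":([T,Sd],[bt,bs])}.items():
        ms=[mask(c,b) for c,b in zip(cs,bb)];print(" ",k,*fit(cs,bb,ms,parts,p0,z))
run("knob",KNOB,(393,214,26,26),(355,135,32,22),(406.5,227),0,.3)
run("tap",TAP,(248,194,32,28),(302,236,34,26),(263,209),.05,0)
run("ign",TAP+place(KNOB,0,0,0,.013),(294,194,32,28),(316,186,34,30),(309,209),.05,0)
for u,v in((262.2,208.8),):print("tip top",ray(T,u,v,.076))
print("tip side",ray(Sd,322,241.5,.076))
E
```

```text
knob [ 0.50788845 -0.29340122  0.3       ]
  top [ 0.5066487  -0.29293571  0.4680775 ] 16.910177969784037
  side [ 0.50641889 -0.28795567  0.23213361] 6.872801827106411
  both [ 0.50700195 -0.29185081  0.39775301] 29.661951640274182
tap [0.5579134  0.15641964 0.        ]
  top [ 0.55839216  0.15759279 -0.00292118] 8.23665428863903
  side [0.55757491 0.15976888 0.01346068] 18.145574272000953
  both [0.55796977 0.15894006 0.00545959] 35.21134321540325
ign [0.55739537 0.01444852 0.        ]
  top [0.56023937 0.01679429 0.01149284] 76.28568449211755
  side [0.55933593 0.01991791 0.03515298] 58.512730888668756
  both [0.55956787 0.01794886 0.07228732] 143.25607266841757
tip top [0.55546703 0.15724051 0.076     ]
tip side [0.55543798 0.15535684 0.076     ]
```

Measured: knob at about (0.507, -0.291) with yaw ≈ 0.35, and tap at about (0.557, 0.157) with yaw ≈ 0. Both agree with the reach, the heights and the 140 mm spacing. I'll move above the knob.

Call:
jog_arm --linear '[[0.0268,-0.0142,0],[0.0268,-0.0142,0],[0.0268,-0.0142,0],[0.0268,-0.0142,0],[0.0268,-0.0142,0],[0.0268,-0.0142,0],[0.0268,-0.0142,0],[0.0268,-0.0142,0]]' --dr '[[0,0,0],[0,0,0],[0,0,0],[0,0,0],[0,0,0],[0,0,0],[0,0,0],[0,0,0]]' --jaw '[0.6,0.6,0.6,0.6,0.6,0.6,0.6,0.6]' --newtons 60

```text
time: 0.9
tool_pos: [0.3246, -0.449, 0.231]
tool_rot: [[0.974, 0.225, -0.0], [0.225, -0.974, 0.0], [-0.0, -0.0, -1.0]]
force: [0.5, 0.4, 0.4]
finger_gap: 0.0516
gripper_force: 0.0
```

Call:
jog_arm --linear '[[0.0268,-0.0142,0],[0.0268,-0.0142,0],[0.0268,-0.0142,0],[0.0268,-0.0142,0],[0.0268,-0.0142,0],[0.0268,-0.0142,0],[0.0268,-0.0142,0],[0.0268,-0.0142,0],[0,0,0],[0,0,0]]' --dr '[[0,0,0],[0,0,0],[0,0,0],[0,0,0],[0,0,0],[0,0,0],[0,0,0],[0,0,0],[0,0,-0.11],[0,0,0]]' --jaw '[0.6,0.6,0.6,0.6,0.6,0.6,0.6,0.6,0.6,0.6]'

```text
time: 1.9
tool_pos: [0.5076, -0.2903, 0.2308]
tool_rot: [[0.943, 0.334, -0.001], [0.334, -0.943, 0.001], [-0.0, -0.001, -1.0]]
force: [0.4, -0.9, 0.1]
finger_gap: 0.0511
gripper_force: 0.0
```

Call:
jog_arm --linear '[[0,0,0.03],[0,0,0.03],[0,0,0.03],[0,0,0.03],[0,0,0.03],[0,0,0.02],[0,0,0]]' --dr '[[0,0,0],[0,0,0],[0,0,0],[0,0,0],[0,0,0],[0,0,0],[0,0,0]]' --jaw '[0.6,0.6,0.6,0.6,0.6,0.6,0.6]'

```text
time: 2.6
tool_pos: [0.5046, -0.2912, 0.0583]
tool_rot: [[0.945, 0.327, -0.005], [0.327, -0.945, 0.002], [-0.004, -0.004, -1.0]]
force: [0.4, 0.1, -0.9]
finger_gap: 0.0515
gripper_force: 0.0
```

```bash
cat > look.py <<'E'
import sys
from workcell import *
from h import *
def look(name,u,v,w,h,out,k):
    c=read_camera(name);pickle.dump(c,open(out+".pkl","wb"))
    u,v=int(u-w/2),int(v-h/2)
    return cv2.resize(c["pixels"][v:v+h,u:u+w,::-1],(w*k,h*k),interpolation=cv2.INTER_CUBIC)
E
python3 - <<'E'
from look import *
a=look("top",407,222,50,60,"t1",8);b=look("side",372,145,50,60,"s1",8)
cv2.imwrite("pics/a1.png",np.hstack([a,b]))
E
```

```text
(no output)
```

View pics/a1.png

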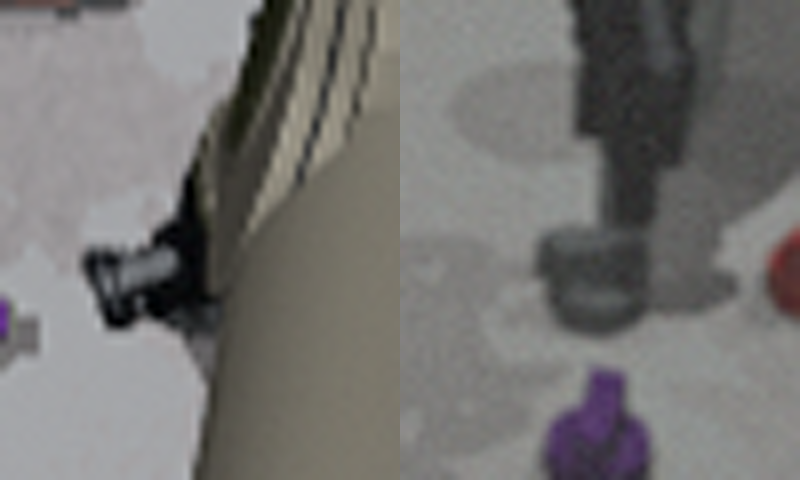

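The side view shows the knob at crop (540–645, 230–330), and the finger comes down toward the right (rear) end of the bar. I'll check this numerically by projecting the tip positions.

```bash
python3 - <<'E'
from h import *
from workcell import get_obs
c=pickle.load(open("s1.pkl","rb"));o=get_obs();R=o["tool_rot"];p=o["tool_pos"];print(p)
def crop(P):return np.round((proj(c,P)-[347,115])*8+[400,0]).tolist()
for s in(.026,-.026):print("finger",s,crop([p+R@np.array([x,s,-.005]) for x in(-.011,.011)]))
print("tcp",crop(p))
for yaw in(.23,.33,.4):
  for xy in((.507,-.291),(.5065,-.288)):
    q=place([np.array([[.026,0,.036],[-.018,.007,.036],[-.018,-.007,.036],[-.018,.007,.016],[0,0,0]])],*xy,yaw)[0];print(yaw,xy,crop(q))
E
```

```text
[ 0.50697441 -0.29185217  0.06178318]
finger 0.026 [[622.0, 123.0], [567.0, 127.0]]
finger -0.026 [[646.0, 206.0], [589.0, 209.0]]
tcp [[605.0, 176.0]]
0.23 (0.507, -0.291) [[533.0, 230.0], [647.0, 242.0], [645.0, 219.0], [643.0, 282.0], [593.0, 302.0]]
0.23 (0.5065, -0.288) [[533.0, 235.0], [647.0, 247.0], [645.0, 224.0], [643.0, 287.0], [593.0, 307.0]]
0.33 (0.507, -0.291) [[534.0, 234.0], [649.0, 239.0], [642.0, 216.0], [644.0, 279.0], [593.0, 302.0]]
0.33 (0.5065, -0.288) [[534.0, 239.0], [649.0, 244.0], [642.0, 221.0], [644.0, 284.0], [593.0, 307.0]]
0.4 (0.507, -0.291) [[535.0, 237.0], [649.0, 237.0], [640.0, 215.0], [645.0, 277.0], [593.0, 302.0]]
0.4 (0.5065, -0.288) [[535.0, 242.0], [649.0, 241.0], [640.0, 219.0], [645.0, 282.0], [593.0, 307.0]]
```

Call:
jog_arm --linear '[[0,0,0.015],[0,0,0.015],[0,0,0.013],[0,0,0],[0,0,0],[0,0,0]]' --dr '[[0,0,0],[0,0,0],[0,0,0],[0,0,0],[0,0,0],[0,0,0]]' --jaw '[0.6,0.6,0.6,0.6,0.6,0.6]'

```text
time: 3.3
tool_pos: [0.5077, -0.2914, 0.0188]
tool_rot: [[0.944, 0.33, 0.001], [0.33, -0.944, -0.0], [0.001, 0.001, -1.0]]
force: [0.4, 0.8, -0.8]
finger_gap: 0.051
gripper_force: 0.0
```

Call:
jog_arm --linear '[[0,0,0],[0,0,0],[0,0,0],[0,0,0],[0,0,0],[0,0,0],[0,0,0],[0,0,0],[0,0,0],[0,0,0]]' --dr '[[0,0,0],[0,0,0],[0,0,0],[0,0,0],[0,0,0],[0,0,0],[0,0,0],[0,0,0],[0,0,0],[0,0,0]]' --jaw '[0.45,0.35,0.25,0.2,0.15,0.1,0,0,0,0]'

```text
time: 4.3
tool_pos: [0.5075, -0.2913, 0.0186]
tool_rot: [[0.944, 0.331, 0.0], [0.331, -0.944, -0.0], [0.0, 0.0, -1.0]]
force: [-0.4, 0.5, 5.2]
finger_gap: 0.0124
gripper_force: 59.4
```

Call:
jog_arm --linear '[[0,0,-0.02],[0,0,-0.03],[0,0,-0.03],[0,0,-0.03],[0,0,-0.02],[0,0,0],[0,0,0]]' --dr '[[0,0,0],[0,0,0],[0,0,0],[0,0,0],[0,0,0],[0,0,0],[0,0,0]]' --jaw '[0,0,0,0,0,0,0]'

```text
time: 5.0
tool_pos: [0.507, -0.2912, 0.1478]
tool_rot: [[0.944, 0.33, -0.0], [0.33, -0.944, 0.0], [-0.0, -0.0, -1.0]]
force: [-0.5, 0.5, -0.6]
finger_gap: 0.0123
gripper_force: 58.8
```

```bash
python3 - <<'E'
from look import *
o=get_obs();print(o["tool_pos"],o["finger_gap"],o["gripper_force"],o["force"])
c=read_camera("side");u,v=proj(c,o["tool_pos"])[0];print(u,v)
a=look("side",u,v,60,60,"s2",10);print(int(u-30),int(v-30));cv2.imwrite("pics/a2.png",a)
E
```

```text
[ 0.50702616 -0.29115385  0.14777847] 0.01229008133580942 58.77533197402954 [-0.45502538  0.47079503 -0.636303  ]
374.6630116578674 113.72301951308584
344 83
```

View pics/a2.png

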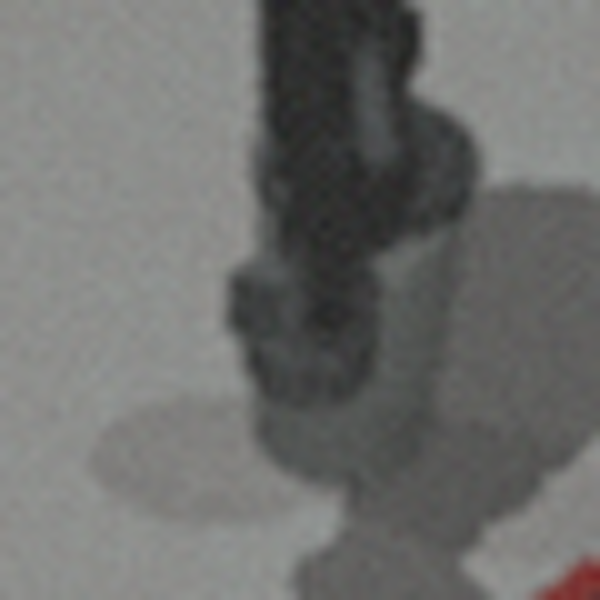

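The knob is held with its nose at left (232,290) and its rear at (380,300), and the fingers are centred on its axis. The plan is to turn it to yaw 0 and carry it above the tap, clearing the igniter by 30 mm.

Call:
jog_arm --linear '[[0,0,0],[0,0,0],[0,0,0],[0,0,0],[0,0,0]]' --dr '[[0,0,0.083],[0,0,0.083],[0,0,0.083],[0,0,0.083],[0,0,0]]' --jaw '[0,0,0,0,0]'

```text
time: 5.6
tool_pos: [0.5067, -0.2909, 0.147]
tool_rot: [[1.0, 0.004, -0.002], [0.004, -1.0, 0.001], [-0.002, -0.001, -1.0]]
force: [0.2, -0.5, -0.9]
finger_gap: 0.0128
gripper_force: 58.8
```

Call:
jog_arm --linear '[[0.003,-0.025,-0.002],[0.003,-0.025,0],[0.003,-0.025,0],[0.003,-0.025,0],[0.003,-0.025,0],[0.003,-0.025,0],[0.003,-0.025,0],[0.003,-0.025,0],[0.003,-0.025,0],[0,0,0]]' --dr '[[0,0,0],[0,0,0],[0,0,0],[0,0,0],[0,0,0],[0,0,0],[0,0,0],[0,0,0],[0,0,0],[0,0,0]]' --jaw '[0,0,0,0,0,0,0,0,0,0]'

```text
time: 6.6
tool_pos: [0.5332, -0.0618, 0.1498]
tool_rot: [[1.0, 0.013, -0.001], [0.013, -1.0, 0.002], [-0.001, -0.002, -1.0]]
force: [0.6, 0.2, -1.2]
finger_gap: 0.0125
gripper_force: 58.8
```

Call:
jog_arm --linear '[[0.003,-0.025,0],[0.003,-0.025,0],[0.003,-0.025,0],[0.003,-0.025,0],[0.003,-0.025,0],[0.003,-0.025,0],[0.003,-0.025,0],[0.003,-0.025,0],[0,-0.024,0],[0,0,0]]' --dr '[[0,0,0],[0,0,0],[0,0,0],[0,0,0],[0,0,0],[0,0,0],[0,0,0],[0,0,0],[0,0,0],[0,0,0]]' --jaw '[0,0,0,0,0,0,0,0,0,0]'

```text
time: 7.6
tool_pos: [0.5552, 0.1615, 0.1497]
tool_rot: [[1.0, 0.011, -0.001], [0.011, -1.0, 0.002], [-0.001, -0.002, -1.0]]
force: [-0.3, 0.2, -0.2]
finger_gap: 0.0129
gripper_force: 58.8
```

Call:
jog_arm --linear '[[0,0,0.01],[0,0,0.01],[0,0,0.01],[0,0,0],[0,0,0]]' --dr '[[0,0,0],[0,0,0],[0,0,0],[0,0,0],[0,0,0]]' --jaw '[0,0,0,0,0]'

```text
time: 8.1
tool_pos: [0.556, 0.1575, 0.1199]
tool_rot: [[1.0, 0.004, -0.001], [0.004, -1.0, -0.0], [-0.001, 0.0, -1.0]]
force: [1.0, 0.1, -0.5]
finger_gap: 0.0125
gripper_force: 58.8
```

```bash
python3 - <<'E'
from look import *
o=get_obs();p=o["tool_pos"];print(p)
a=look("side",318,232,50,60,"s3",10)
b=cv2.resize(look("top",263,202,50,50,"t3",6),(300,300));b=np.vstack([b,np.zeros((300,300,3),np.uint8)])
c=pickle.load(open("s3.pkl","rb"))
f=lambda P:np.round((proj(c,P)-[293,202]+.5)*10).tolist()
kz=p[2]-.0186
print("knob nose, rear top, underside c",f([p*[1,1,0]+[.026,0,kz+.036],p*[1,1,0]+[-.018,.007,kz+.036],p*[1,1,0]+[0,0,kz]]))
print("body L/R underside",f([p*[1,1,0]+[.02,0,kz],p*[1,1,0]+[-.02,0,kz]]))
print("bezel c, tip for tap=.557,.1575",f([[.557,.1575,.056],[.557,.1575,.076]]),"d/dx,dy 1mm",f([[.558,.1575,.056],[.557,.1585,.056]]))
cv2.imwrite("pics/a3.png",np.hstack([a,b]))
E
```

```text
[0.55602856 0.15750297 0.11990727]
knob nose, rear top, underside c [[177.0, 217.0], [357.0, 274.0], [289.0, 338.0]]
body L/R underside [[206.0, 323.0], [372.0, 354.0]]
bezel c, tip for tap=.557,.1575 [[287.0, 458.0], [286.0, 406.0]] d/dx,dy 1mm [[283.0, 457.0], [286.0, 461.0]]
```

View pics/a3.png

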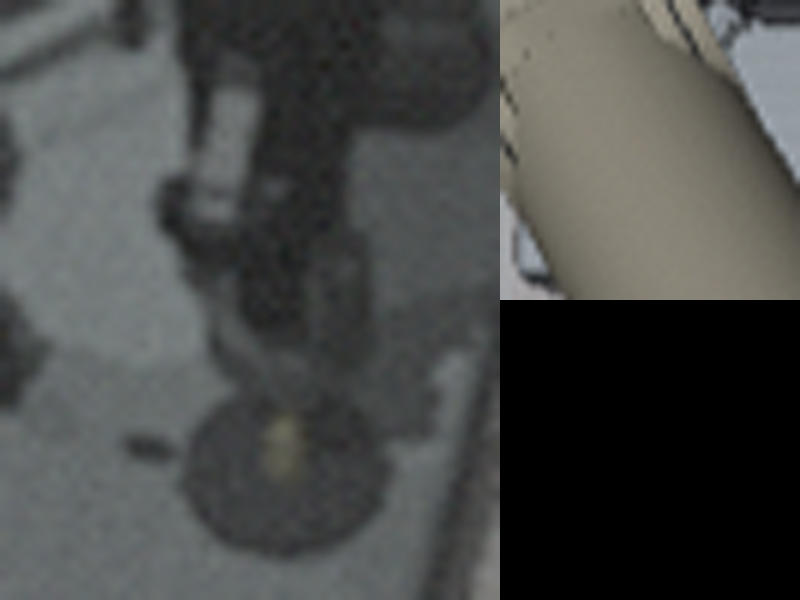

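The picture shows the spindle at crop (285,410–475), the rib at left (150,448) and the bezel centre at about (285,470). The knob is above them. I'll overlay the model to check for tilt.

```bash
cat > ov.py <<'E'
from look import *
def ov(c,p,off,tap,x0,y0,w,h,k,out,tilt=0,yaw=0):
    im=cv2.resize(c["pixels"][y0:y0+h,x0:x0+w,::-1],(w*k,h*k),interpolation=cv2.INTER_CUBIC)
    im=np.clip((im.astype(float)-20)*2.2,0,255).astype(np.uint8);raw=im.copy()
    ct,st=np.cos(tilt),np.sin(tilt);Ry=np.array([[ct,0,-st],[0,1,0],[st,0,ct]])
    tr=lambda q:place([(q-[0,0,.03])@Ry.T+[0,0,.03]],p[0]+off[0],p[1]+off[1],yaw,p[2]-.0186+off[2])[0]
    def draw(q,col):
        u=((proj(c,q)-[x0,y0]+.5)*k*16).astype(np.int32);cv2.polylines(im,[u],True,col,1,cv2.LINE_AA,4)
    n=len(A);b=KNOB[0];draw(tr(b[:n]),(0,255,0));draw(tr(b[n:]),(0,255,0))
    o=[0,1,2,4,3]
    draw(tr(bar[:5][o]),(0,255,255));draw(tr(bar[5:][o]),(0,255,255))
    T=place(TAP+[cyl(.006,.006,.026)],tap[0],tap[1],0,.05)
    draw(T[0][n:],(255,128,0));draw(T[1][[4,5,7,6]],(255,128,0));draw(T[2][n:],(255,0,255))
    cv2.imwrite(out,np.hstack([raw,im]))
E
python3 - <<'E'
from ov import *
ov(pickle.load(open("s3.pkl","rb")),np.array([.5560,.1575,.1199]),(0,0,0),(.557,.1575),298,210,40,60,10,"pics/a4.png")
E
```

```text
(no output)
```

View pics/a4.png

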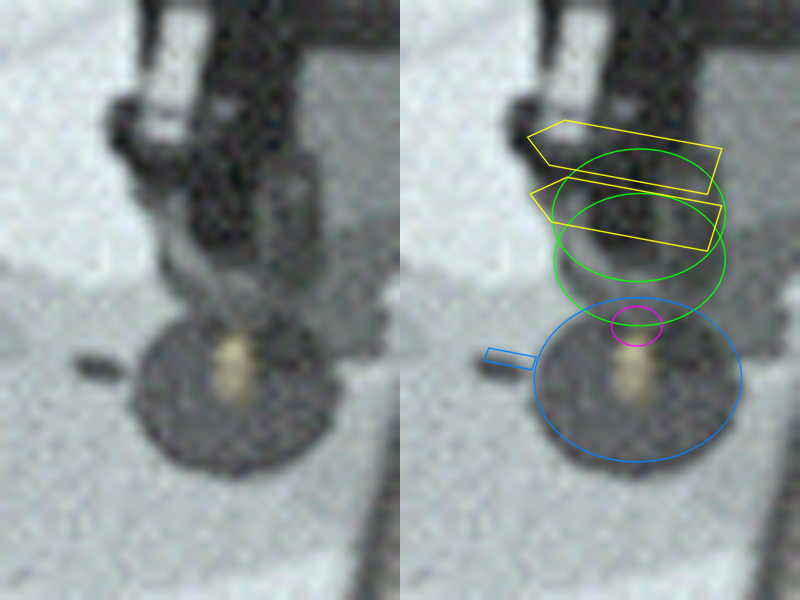

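```bash
python3 - <<'E'
from ov import *
s2=pickle.load(open("s2.pkl","rb"));s3=pickle.load(open("s3.pkl","rb"))
ov(s2,np.array([.5070,-.2912,.1478]),(0,0,0),(.557,.1575),358,88,30,40,8-1,"/tmp/1.png",yaw=.336)
ov(s3,np.array([.5560,.1575,.1199]),(0,0,0),(.557,.1575),303,212,30,40,7,"/tmp/2.png",tilt=.3)
w=s3["pixels"][150:262,285:349,::-1];w=np.clip((cv2.resize(w,(320,560),interpolation=cv2.INTER_CUBIC).astype(float)-15)*2.5,0,255).astype(np.uint8)
cv2.imwrite("pics/a5.png",np.hstack([np.vstack([cv2.imread("/tmp/1.png"),cv2.imread("/tmp/2.png")]),w]))
E
```

```text
(no output)
```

View pics/a5.png

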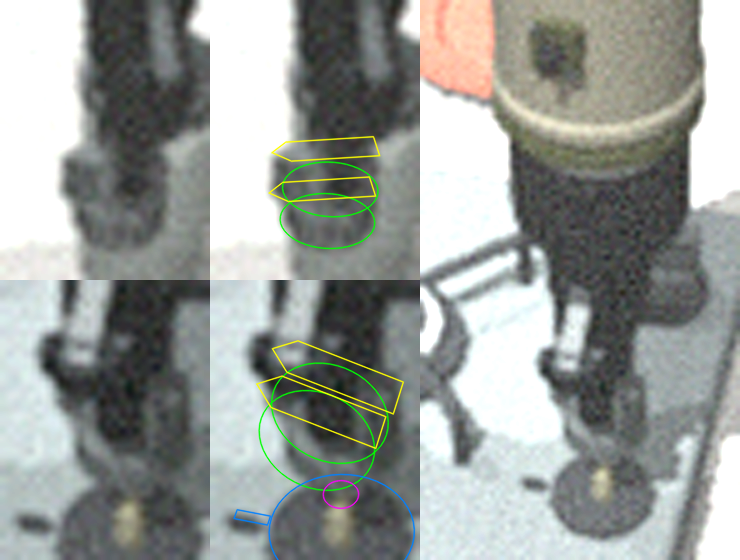

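In the earlier frame the knob matches the level model (nose at crop 62, bottom at 248), so it is not tilted. The lump at wide panel (545,360) is finger linkage. I'll refine the tap position from both cameras.

```bash
python3 - <<'E'
from h import *
d=pickle.load(open("c0.pkl","rb"));T,Sd=d["top"],d["side"];s3=pickle.load(open("s3.pkl","rb"))
D=cyl(.006,.006,.026);D[:,0]=np.minimum(D[:,0],.0025)
def f2(c,b,lab,ff):
    x,y,w,h=b;px=c["pixels"][y:y+h,x:x+w].astype(float);g=px.mean(2);yl=px[...,0]-px[...,2]
    edge=np.r_[g[0],g[-1],g[:,0],g[:,-1]]
    bg=np.median(edge);inn=np.percentile(g,20)
    m=np.clip((bg-g)/(bg-inn),0,1)
    yn=np.clip((yl-np.median(yl)-4)/ (np.percentile(yl,99)-np.median(yl)-4),0,1)
    m=np.maximum(m,(yn>.15)*1.)
    print(lab,"bezel+rib",*fit([c],[b],[m],TAP+[D],(.557,.158,0),.05))
    print(lab,"spindle",*fit([c],[b],[yn],[D],(.557,.158,0),.05), "yellow px",int((yn>.3).sum()))
f2(T,(250,195,26,26),"top",0)
f2(Sd,(303,238,30,25),"side",0)
f2(s3,(303,242,30,18),"side3",0)
E
```

```text
top bezel+rib [ 5.58452543e-01  1.57572617e-01 -3.99139534e-04] 4.1293824674841435
top spindle [0.55889664 0.15879264 0.10315596] 2.3372461661309147 yellow px 20
side bezel+rib [0.55761774 0.15973158 0.01653342] 5.283790770658788
side spindle [0.55780189 0.15996715 0.33224247] 3.007305495753371 yellow px 32
side3 bezel+rib [0.55647041 0.15810634 0.0612117 ] 10.174348752056666
side3 spindle [0.55822897 0.15939958 0.07696289] 4.800624171885575 yellow px 28
```

Both cameras agree on the tap at about (0.558, 0.159). I'll align and descend to just above the tip.

Call:
jog_arm --linear '[[0.003,-0.0015,0],[0,0,0.01],[0,0,0.01],[0,0,0.003],[0,0,0],[0,0,0]]' --dr '[[0,0,0],[0,0,0],[0,0,0],[0,0,0],[0,0,0],[0,0,0]]' --jaw '[0,0,0,0,0,0]'

```text
time: 8.8
tool_pos: [0.5591, 0.1596, 0.0972]
tool_rot: [[1.0, 0.005, -0.0], [0.005, -1.0, -0.0], [-0.0, 0.0, -1.0]]
force: [-0.4, 0.4, -0.6]
finger_gap: 0.0123
gripper_force: 58.8
```

Call:
jog_arm --linear '[[0,0,0.001],[0,0,0.001],[0,0,0.001],[0,0,0.001],[0,0,0],[0,0,0]]' --dr '[[0,0,0],[0,0,0],[0,0,0],[0,0,0],[0,0,0],[0,0,0]]' --jaw '[0,0,0,0,0,0]'

```text
time: 9.4
tool_pos: [0.5592, 0.1595, 0.0933]
tool_rot: [[1.0, 0.005, 0.0], [0.005, -1.0, -0.0], [0.0, 0.0, -1.0]]
force: [0.7, 0.4, -1.4]
finger_gap: 0.0125
gripper_force: 58.8
```

Call:
jog_arm --linear '[[0,0,0.001],[0,0,0.001],[0,0,0.001],[0,0,0],[0,0,0]]' --dr '[[0,0,0],[0,0,0],[0,0,0],[0,0,0],[0,0,0]]' --jaw '[0,0,0,0,0]'

```text
time: 9.9
tool_pos: [0.5589, 0.1592, 0.09]
tool_rot: [[1.0, 0.005, -0.001], [0.005, -1.0, -0.001], [-0.001, 0.001, -1.0]]
force: [0.1, -1.3, -1.8]
finger_gap: 0.0124
gripper_force: 58.7
```

Call:
jog_arm --linear '[[0,0,0.001],[0,0,0.001],[0,0,0.001],[0,0,0.001],[0,0,0],[0,0,0]]' --dr '[[0,0,0],[0,0,0],[0,0,0],[0,0,0],[0,0,0],[0,0,0]]' --jaw '[0,0,0,0,0,0]'

```text
time: 10.5
tool_pos: [0.5589, 0.1593, 0.086]
tool_rot: [[1.0, 0.005, -0.001], [0.005, -1.0, -0.0], [-0.001, 0.0, -1.0]]
force: [-2.9, -4.6, -0.8]
finger_gap: 0.0122
gripper_force: 58.9
```

Call:
jog_arm --linear '[[0,0,0.001],[0,0,0.001],[0,0,0.001],[0,0,0],[0,0,0]]' --dr '[[0,0,0],[0,0,0],[0,0,0],[0,0,0],[0,0,0]]' --jaw '[0,0,0,0,0]'

```text
time: 11.0
tool_pos: [0.5589, 0.1592, 0.0831]
tool_rot: [[1.0, 0.005, -0.001], [0.005, -1.0, -0.001], [-0.001, 0.001, -1.0]]
force: [-3.2, -3.7, 0.7]
finger_gap: 0.0126
gripper_force: 59.1
```

Lateral contact is pushing toward -x/-y, so I'll ease that way and then continue.

Call:
jog_arm --linear '[[-0.0005,0.0006,0],[0,0,0.001],[0,0,0.001],[0,0,0],[0,0,0]]' --dr '[[0,0,0],[0,0,0],[0,0,0],[0,0,0],[0,0,0]]' --jaw '[0,0,0,0,0]'

```text
time: 11.5
tool_pos: [0.5588, 0.1591, 0.0815]
tool_rot: [[1.0, 0.005, 0.0], [0.005, -1.0, 0.0], [0.0, -0.0, -1.0]]
force: [-2.8, -1.5, 3.2]
finger_gap: 0.0126
gripper_force: 59.2
```

Call:
jog_arm --linear '[[0,0,0.001],[0,0,0.001],[0,0,0],[0,0,0]]' --dr '[[0,0,0],[0,0,0],[0,0,0],[0,0,0]]' --jaw '[0,0,0,0]'

```text
time: 11.9
tool_pos: [0.5588, 0.1592, 0.0795]
tool_rot: [[1.0, 0.005, 0.0], [0.005, -1.0, 0.0], [0.0, -0.0, -1.0]]
force: [-3.5, -1.7, 6.3]
finger_gap: 0.0126
gripper_force: 59.5
```

Call:
jog_arm --linear '[[-0.0004,0.0002,0.001],[0,0,0.001],[0,0,0],[0,0,0],[0,0,0]]' --dr '[[0,0,0],[0,0,0],[0,0,0],[0,0,0],[0,0,0]]' --jaw '[0,0,0,0,0]'

```text
time: 12.4
tool_pos: [0.5588, 0.1591, 0.0779]
tool_rot: [[1.0, 0.005, 0.001], [0.005, -1.0, 0.001], [0.001, -0.001, -1.0]]
force: [-3.0, -1.8, 6.8]
finger_gap: 0.0122
gripper_force: 59.7
```

Call:
jog_arm --linear '[[0,0,0.0007],[0,0,0],[0,0,0],[0,0,0]]' --dr '[[0,0,0],[0,0,0],[0,0,0],[0,0,0]]' --jaw '[0,0,0,0]'

```text
time: 12.8
tool_pos: [0.5588, 0.1592, 0.0772]
tool_rot: [[1.0, 0.005, 0.001], [0.005, -1.0, 0.001], [0.001, -0.001, -1.0]]
force: [-2.3, -1.6, 7.1]
finger_gap: 0.0127
gripper_force: 59.8
```

```bash
python3 - <<'E'
from ov import *
F=[];Z=[]
c=read_camera("side")
for i in range(6):
    o=get_obs();F.append(o["force"]);Z.append(o["tool_pos"]);read_camera("side")
print(np.mean(F,0),np.std(F,0),np.mean(Z,0),np.std(Z,0))
ov(c,np.mean(Z,0),(0,0,0),(.558,.159),298,210,40,60,10,"pics/a6.png")
E
```

```text
[-2.67462671 -0.99938373  7.66298501] [0.53621561 0.27245504 0.29445625] [0.55879188 0.1591429  0.07725011] [1.35435978e-05 1.82862170e-05 1.32310530e-05]
```

View pics/a6.png

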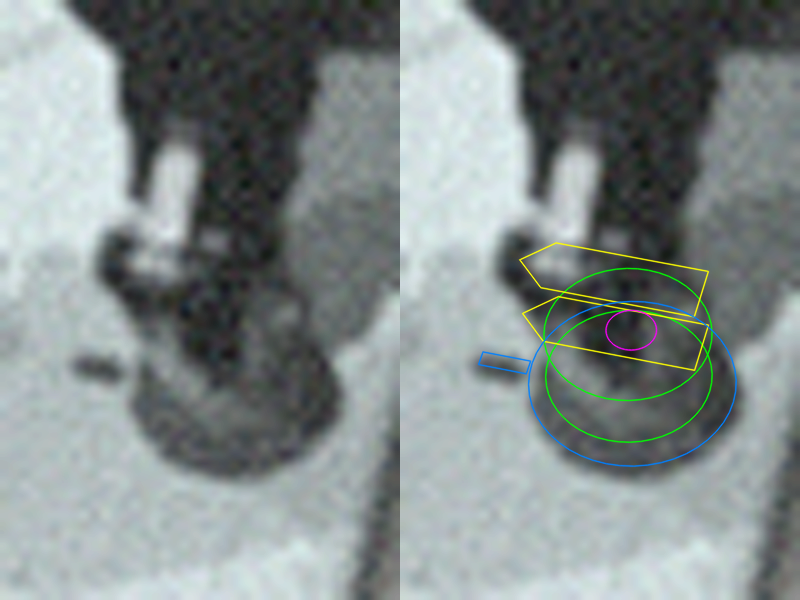

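The knob is seated on the tap: its body sits inside the bezel outline with the nose over the rib at left (100,370). Force (about 8.3 N net) and travel (4.35 mm) agree with each other. I'll press about 1 mm further.

Call:
jog_arm --linear '[[0,0,0.0006],[0,0,0.0005],[0,0,0],[0,0,0],[0,0,0],[0,0,0]]' --dr '[[0,0,0],[0,0,0],[0,0,0],[0,0,0],[0,0,0],[0,0,0]]' --jaw '[0,0,0,0,0,0]'

```text
time: 13.75
tool_pos: [0.5588, 0.1592, 0.0762]
tool_rot: [[1.0, 0.005, 0.001], [0.005, -1.0, 0.001], [0.001, -0.001, -1.0]]
force: [-2.5, -2.5, 7.9]
finger_gap: 0.0127
gripper_force: 59.9
```

```bash
python3 - <<'E'
from look import *
F=[];Z=[]
for i in range(8):
    o=get_obs();F.append(o["force"]);Z.append(o["tool_pos"]);read_camera("side")
print(np.mean(F,0),np.mean(Z,0),o["time"])
E
```

```text
[-2.80686564 -1.28512991  8.32529014] [0.55879249 0.15915107 0.0762443 ] 14.1
```

Call:
jog_arm --linear '[[0,0,0.0004],[0,0,0],[0,0,0],[0,0,0],[0,0,0]]' --dr '[[0,0,0],[0,0,0],[0,0,0],[0,0,0],[0,0,0]]' --jaw '[0,0,0,0,0]'

```text
time: 14.65
tool_pos: [0.5588, 0.1591, 0.0759]
tool_rot: [[1.0, 0.005, 0.001], [0.005, -1.0, 0.0], [0.001, -0.0, -1.0]]
force: [-3.4, -1.5, 9.3]
finger_gap: 0.0124
gripper_force: 59.9
```

```bash
python3 - <<'E'
from look import *
F=[];Z=[]
for i in range(12):
    o=get_obs();F.append(o["force"]);Z.append(o["tool_pos"]);read_camera("side")
print(np.mean(F,0),np.mean(Z,0),o["time"])
E
```

```text
[-3.39874091 -1.55309863  8.84916536] [0.55880429 0.15915451 0.0758814 ] 15.2
```

```bash
python3 -c "
from workcell import *
print(finish_job())"
```

```text
the job is handed in; nothing more can be done
None
```

The job is handed in at about 15 s: the grey knob is home on the D-spindle with its nose over the rib and still held pressed, about 5.5 of 6 mm by force and height readings, with plate, bowl and cup untouched.

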